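# Weigh a carton on a steelyard portion scale

## Robot

A 6-joint arm with a two-finger parallel gripper is mounted at the origin on the work surface; the furniture and walls round the work are solid. World frame = base frame: x ahead of the robot, y to its left, z up, the work surface at z = 0. Lengths are in m, angles in rad, forces in N, time in s.
With the tool pointing down it reaches from about 0.225 to 0.875 m from the base axis. Payload 3.4 kg.
Tool frame: the origin (TCP) lies at the very end of the fingers, on their centre line; the grasp point (between the pads) lies 19 mm behind it (manip.pinch_z is the distance from the TCP to the grasp point, in m); z points along the fingers, y is the line along which they close (so a half turn about z gives the same grasp; the last joint's range is limited). The gripper opens to 85 mm and grips with 20 to 120 N. Pads are 22 mm wide; open, the fingers measure 114 mm over their backs; the gripper's body (76 mm by 85 mm) begins 54 mm behind the grasp point. The pads swing forward as they close: fully open they stand 13 mm farther back than shut.
Start: joints at [-1.36, 0.276, 1.505, -0, 1.361, -0.121], TCP at [0.187, -0.544, 0.231] pointing down, gripper open.
Joint ranges: [-2.89, 2.89], [-0.75, 2.08], [0.22, 2.7], [-1.18, 4.32], [0.11, 2.71], [-2.7, 2.7]. Speed limits (rad/s): [2.57, 2.57, 3.14, 3.14, 3.14, 3.14].

## Interface

Orientations are given as a unit quaternion [w, x, y, z].
In Python, from rig import manip gives the robot as it stands. The module is installed in compiled form; this text tells all that it offers.
- The arm moves only by the shell command python3 -m jog 'ROWS' [FORCE]. ROWS is JSON, a list of rows, each an object of numbers: "dx", "dy", "dz": the shift along the tool's x, y, z each as a share of 25 cm, from -1 to 1; "ax", "ay", "az": the turn, a rotation vector about the tool's x, y, z each as a share of 90 degrees, from -1 to 1; "grip": the opening, from -1 (shut) to 1 (fully open), so that 0 is half open. A call has 1 to 5 rows; each row is the pose to reach, as a shift and turn from the pose commanded when the call began, along the tool's axes at that moment; what a row does not reach only later rows make up. A row lasts 1/12 s, in which the tool goes at most 41.7 mm and 7.16 degrees, less where a joint would pass 70% of its speed; a pose out of reach is approached as far as the arm can. A call with a number of a shift or a turn outside -1 to 1 is refused whole. A call with a gripper value outside its range is refused whole. The fingers move at their own pace and stop on an object; FORCE is the grip in N (left out, the last holds). Time passes only in rows, so rows that repeat a pose let the fingers close. It gives the time, the measured TCP pose, the force, the opening and the grip force at its end, in the units of the state.
- manip.get_state(): the state, without advancing time (a new reading comes with each control period).
- manip.get_image(name): name is "scene" or "top" or "wrist"; returns a dict with "img" (400x640x3 uint8, red, green, blue), "mtx" (3x3 intrinsics, pixels), "world_to_cam" (4x4, takes a point from world to camera coordinates); the wrist camera has in their place "T_tool_cam" (4x4, takes a point from camera to tool coordinates, whose origin is the TCP and whose axes are the flange's). Camera axes: x right, y down, z forward; pixel columns grow to the right and rows downward; lengths in m; the calibration is good to about 2 mm. The wrist camera is an equidistant fisheye: a pixel r from the principal point sees the ray r / f radians off the axis. A picture is of the moment at which its call begins: read the wrist's pose just before it. There is no depth.
- manip.sign_off(): hands the job in; it is judged then, once.
The state is a dict: "clock": time; "qpos": joint angles; "qd": joint speeds; "effort": joint torques, N m; "position": TCP position; "ee_rot": TCP orientation; "contact_force": force on the tool from outside, world axes, zero at the start; "moment": the same for the moment, N m; "width": finger opening in m; "gripper_force": force on a finger pad.
Only numpy, scipy, OpenCV 4.12 (cv2) and the standard library are available. Lean on these libraries where they do the work, as an engineer would, in place of code of your own. Each camera call takes 0.05 s, during which the arm holds its last target. There are 200 camera calls.

## Task

Weigh the small carton on the steel steelyard scale: stand it upright on the round pan and let go of it, then ease the poise slowly along the notched beam until the pointer comes to rest on the broad black centre mark of its gate, and let go. Be gentle with poise and beam: do not let the poise slam from notch to notch or press it hard on the beam, and leave the steel cup, timer and thermometer where they are.

Things in the scene. Friction and masses are not known exactly. Their poses are not given: they have to be found in the camera images.
- scale: Grey steelyard portion scale, fixed. Origin on the table under the fulcrum (beam pivot, 105 mm above the table); z up, +y level towards the pan, -y along the notched beam to the pointer. Base 12 mm high, 100 mm wide round the fulcrum, 50 mm under the beam; the fulcrum cheeks, 34 mm long and 46 mm wide over all, reach 116 mm above the table
- pan_floor (a point): Centre of the pan's upper face, 90 mm to the +y side of the fulcrum, 121 mm above the table when the beam is level. A parallel link keeps the pan level; it rises or sinks 5.4 mm with the beam and yields when pressed. Where on the pan the load stands does not change the balance. With the loaded pan the pointer still starts down
- carton: Small upright white printed carton, 42 x 62 x 126 mm (its own x, y, z), origin at the centre of its underside; its weight is unknown, 120 to 300 g. Grip it across the 42 mm sides
- poise: Steel poise, 250 g: closed stirrup riding on the beam, 2 mm side play. Above the beam a block 30 x 30 mm, 28 mm high; below it a weight 36 mm wide. Origin on the axis of the tooth in the block's roof, mid-length, 6 mm above the bar's top; the block spans 2 mm below to 26 mm above it. y along the beam. Lifts 4 mm. Over 18 N on the beam fails (pressing, or shoving at 50 mm/s; 20 mm/s is safe)
- pointer (a point): Tip of the dark pointer at the beam's end, 272 mm from the fulcrum. It starts down (about 18 mm below the mark; same above at the other stop). Poise towards the fulcrum: pointer rises. Between the stops its rest height changes by about 3.8 mm per notch (8 mm) of poise travel; left free it settles within 1 s
- mark (a point): Middle of the broad black centre mark (6 mm tall) on the pale upright gate plate behind the pointer; this point lies beside the plate where the tip stands when the beam is level. Two steel limit bars stand 31 mm above and below it
- steel_cup: Small steel cup, 64 mm across and 36 mm high, a bystander; origin at the centre of its underside
- timer: Round kitchen timer, 66 mm across and 48 mm high, a bystander; origin at the centre of its underside
- thermometer: Probe thermometer, 198 mm long, lying flat, a bystander; origin at the centre of its underside
- beam: Notched steel beam, 8 mm wide, 16 mm high; origin on its pivot, mid-height, y along it to the pan. Notches 48 to 224 mm from the pivot, pitch 8 mm, 0.8 mm high: pushed along, the poise climbs each (1 to 4 N) and drops into the next. Ridges and stop blocks (at 33 and 238 mm) stand 2 and 3 mm above the bar. It swings 0.06 rad up or down; over 15 N of robot force on it or its pan fails
- pan: Round steel pan, 116 mm across, rim 4 mm high, on the short arm; origin on the pin that carries it, 16 mm below its upper face
Mind the look-alikes: they are no part of the job. What is shaped like the carton but red is not meant. There is more than one size of the poise; the one meant has the size given above.

How it is judged:
By the outcome, as a careful person would: the job done as asked, in the order asked, and still so for the second after the job is handed in, with the robot touching nothing.
It also fails if it takes over 72 s, if anything falls off the work surface, if the arm or the gripper's body presses on something with over 40 N, if the wrist force passes 120 N, or if a joint passes its speed limit or range.

## Working session

There is one attempt and no reset: what is moved stays moved. The work goes in short steps, Python scripts to look and compute and a shell command to move; the robot and the scene stay as the last step left them, time stands still between calls to the robot, and variables do not carry over. Pictures are saved under pics/ and viewed, at most 10 in all, crops included, and the job is handed in when it is done.

```bash
mkdir -p pics; cat > h.py <<'E'
import numpy as np, cv2
from rig import manip
def snap(n, fn=None):
    d=manip.get_image(n)
    if fn: cv2.imwrite('pics/'+fn, cv2.cvtColor(d['img'],cv2.COLOR_RGB2BGR))
    return d
def ray(d,u,v):
    M=d['world_to_cam'];R=M[:3,:3];t=M[:3,3]
    c=-R.T@t; w=R.T@np.linalg.inv(d['mtx'])@np.array([u,v,1.])
    return c,w/np.linalg.norm(w)
def plane(d,u,v,z):
    c,w=ray(d,u,v); return c+w*(z-c[2])/w[2]
def proj(d,p):
    M=d['world_to_cam'];q=d['mtx']@(M[:3,:3]@np.asarray(p)+M[:3,3]);return q[:2]/q[2]
def tri(d1,p1,d2,p2):
    c1,w1=ray(d1,*p1);c2,w2=ray(d2,*p2)
    A=np.stack([w1,-w2],1);s=np.linalg.lstsq(A,c2-c1,rcond=None)[0]
    a=c1+s[0]*w1;b=c2+s[1]*w2;return (a+b)/2,np.linalg.norm(a-b)
E
python3 - <<'E'
from h import *
import pickle
S=snap('scene','scene0.png');T=snap('top','top0.png')
pickle.dump((S,T),open('d0.pkl','wb'))
for d in (S,T): print(d['mtx'].round(1).tolist(), np.array(d['world_to_cam']).round(3).tolist())
s=manip.get_state();print(s['ee_rot'],s['position'],s['width'],s['clock'],s['contact_force'])
E
```

```text
[[433.2, 0.0, 315.8], [0.0, 433.2, 199.1], [0.0, 0.0, 1.0]] [[-0.792, -0.61, 0.007, 0.434], [-0.474, 0.608, -0.637, 0.27], [0.385, -0.508, -0.771, 1.064], [0.0, 0.0, 0.0, 1.0]]
[[374.5, 0.0, 320.9], [0.0, 374.5, 204.3], [0.0, 0.0, 1.0]] [[0.013, -1.0, 0.02, 0.018], [-0.995, -0.015, -0.103, 0.527], [0.103, -0.018, -0.994, 0.977], [0.0, 0.0, 0.0, 1.0]]
[-8.17717763e-04  9.86269184e-01  1.65143652e-01 -4.50728557e-05] [ 0.18718451 -0.543171    0.23053333] 0.08570520248940951 0.1 [ 0.61720764  0.61976858 -0.16931091]
```

View pics/scene0.png

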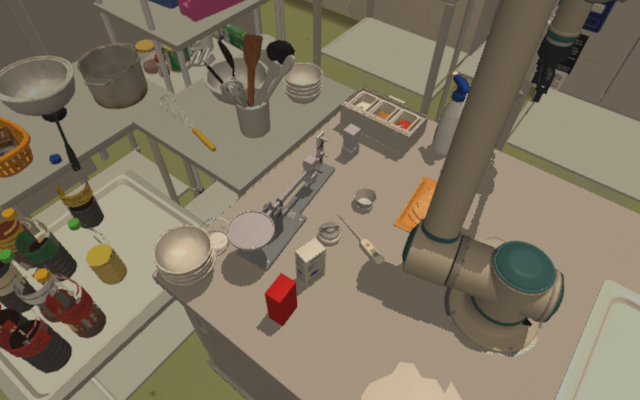

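View pics/top0.png

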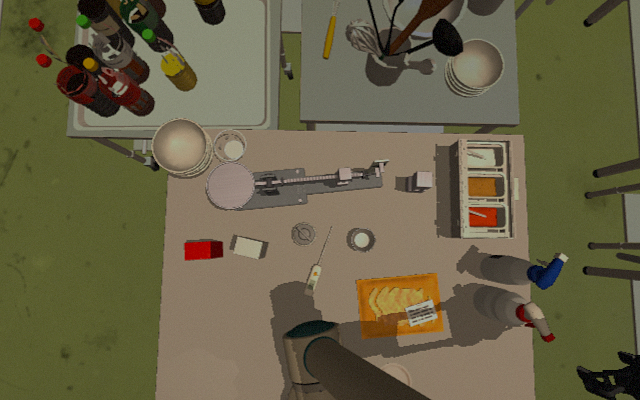

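Candidates seen. For the carton: white at top (248,246) and scene (311,262), against red at top (203,250), so white. For the poise: the one riding on the beam at top (345,174), against a loose block on the table at top (420,180), so the one on the beam. Next I check both in a close crop.

```bash
python3 - <<'E'
from h import *
import pickle
S,T=pickle.load(open('d0.pkl','rb'))
a=cv2.resize(T['img'][145:265,180:440],None,fx=3,fy=3,interpolation=cv2.INTER_CUBIC)[:,:780]
b=cv2.resize(S['img'][125:265,220:370],None,fx=0.1,fy=0.1)
cv2.imwrite('pics/c1.png',a[:,:,::-1])
b=cv2.resize(S['img'][130:280,220:390],None,fx=4,fy=4,interpolation=cv2.INTER_CUBIC)
cv2.imwrite('pics/c2.png',b[:,:,::-1])
E
```

```text
(no output)
```

View pics/c1.png

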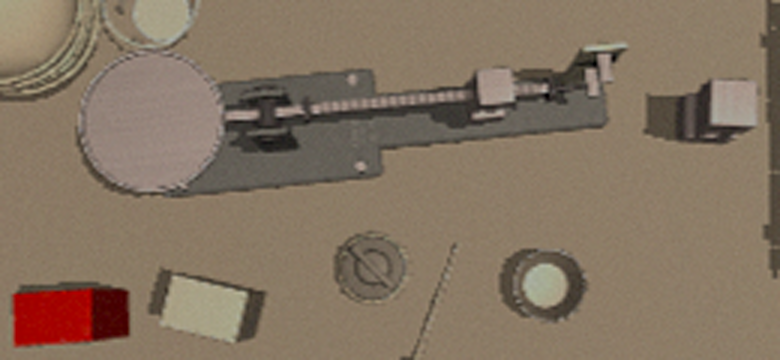

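View pics/c2.png

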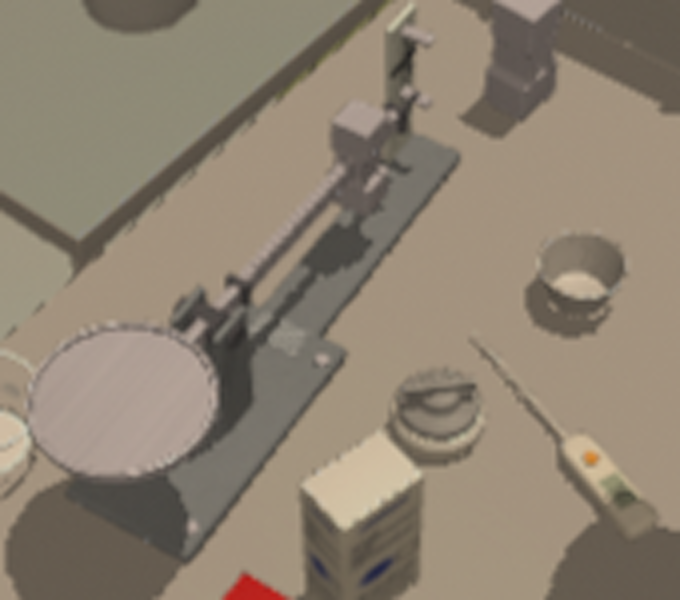

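```bash
python3 - <<'E'
from h import *
import pickle
S,T=pickle.load(open('d0.pkl','rb'))
I=T['img'].astype(int)
# carton top
m=np.zeros(I.shape[:2],np.uint8);sub=I[225:270,222:275]
m[225:270,222:275]=(sub.min(2)>150)*255
cs=max(cv2.findContours(m,0,2)[0],key=cv2.contourArea)
pts=np.array([plane(T,u+0.0,v+0.0,0.126)[:2] for u,v in cs[:,0].astype(float)],np.float32)
print('n',cv2.contourArea(cs),'rect',cv2.minAreaRect(pts*1000))
# pan by hough-like: ellipse fit typed circle, both views
p=plane(T,180+152/3,145+123/3,0.126);print('pan top@.126',p)
q,e=tri(T,(180+152/3,145+123/3),S,(220+124/4,130+400/4));print('pan tri',q,e)
q2,e=tri(T,(180+495/3,145+84/3),S,(220+360/4,130+119/4));print('poise roof',q2,e)
q3,e=tri(T,(180+267/3,145+118/3),S,(220+212/4,130+318/4));print('fulcrum?',q3,e)
d=q2-p;print('dir',np.degrees(np.arctan2(-d[1],-d[0])),np.linalg.norm(d[:2]))
for n,uv in dict(timer=(180+370/3,145+265/3),cup=(180+545/3,145+283/3),tip=(180+455/3,145+245/3)).items(): print(n,plane(T,*uv,0.03))
E
```

```text
Traceback (most recent call last):
ValueError: max() iterable argument is empty
```

```bash
cat > m1.py <<'E'
from h import *
import pickle
S,T=pickle.load(open('d0.pkl','rb'))
I=T['img'].astype(int)
print(I[246,248],I[265,250])
cr=np.array([(170,275),(252,290),(240,342),(159,323)])/3+[180,145]
pts=np.array([plane(T,u,v,0.126)[:2] for u,v in cr],np.float32)
print('corners',pts,'rect',cv2.minAreaRect(pts*1000))
p=plane(T,180+152/3,145+123/3,0.126);print('pan top@.126',p)
q,e=tri(T,(180+152/3,145+123/3),S,(220+124/4,130+400/4));print('pan tri',q,e)
q2,e=tri(T,(180+495/3,145+84/3),S,(220+360/4,130+119/4));print('poise roof',q2,e)
d=q2-p;print('dir',np.degrees(np.arctan2(-d[1],-d[0])),np.linalg.norm(d[:2]))
for n,uv in dict(timer=(180+370/3,145+265/3),cup=(180+545/3,145+283/3),tip=(180+455/3,145+245/3)).items(): print(n,plane(T,*uv,0.03))
E
python3 m1.py
```

```text
[166 161 134] [136 122  97]
corners [[0.43620348 0.22741377]
 [0.42522752 0.16211551]
 [0.3842055  0.17038557]
 [0.39827627 0.23469257]] rect ((411.2558898925781, 198.68772888183594), (66.17955017089844, 41.84732437133789), 78.6019058227539)
pan top@.126 [0.55792595 0.2463042  0.126     ]
pan tri [0.55818502 0.24655052 0.12540135] 0.0003941694723418942
poise roof [ 0.59378402 -0.03052596  0.12593216] 0.0017548297894451794
dir 97.38048110438783 0.2791428726581099
timer [0.44880464 0.07142629 0.03      ]
cup [ 0.43508858 -0.08350108  0.03      ]
tip [ 0.46752613 -0.00350266  0.03      ]
```

```bash
cat >> h.py <<'E'
from scipy.spatial.transform import Rotation as Ro
def go(p,yaw=None,yax='y'):
    """print tool-frame shares to reach world p; yaw = world angle (deg) of tool y (mod 180)"""
    s=manip.get_state();w,x,y,z=s['ee_rot'];R=Ro.from_quat([x,y,z,w]).as_matrix()
    d=R.T@(np.asarray(p)-s['position'])/.25
    a=np.degrees(np.arctan2(R[1,1],R[0,1]))
    t='' 
    if yaw is not None: t=-(((yaw-a)+90)%180-90)/90
    print('t',round(s['clock'],2),'pos',s['position'].round(4),'yaw',round(a,1),'F',s['contact_force'].round(2),'w',round(s['width'],4),'tilt',R[2].round(4));print('shares dx dy dz',d.round(3),'az',t)
E
python3 -m jog '[{"dx":0.48,"dy":-0.66,"az":-0.38},{"dx":0.48,"dy":-0.66,"az":-0.38},{"dx":0.48,"dy":-0.66,"az":-0.38},{"dx":0.48,"dy":-0.66,"az":-0.38},{"dx":0.48,"dy":-0.66,"az":-0.38}]' && python3 -c "
from h import *
go([.411,.199,.24],-11.5)"
```

```text
schema error: expected keys dx, dy, dz, ax, ay, az, grip
```

```bash
python3 -m jog '[{"dx":0.48,"dy":-0.66,"dz":0,"ax":0,"ay":0,"az":-0.38,"grip":1},{"dx":0.48,"dy":-0.66,"dz":0,"ax":0,"ay":0,"az":-0.38,"grip":1},{"dx":0.48,"dy":-0.66,"dz":0,"ax":0,"ay":0,"az":-0.38,"grip":1},{"dx":0.48,"dy":-0.66,"dz":0,"ax":0,"ay":0,"az":-0.38,"grip":1},{"dx":0.48,"dy":-0.66,"dz":0,"ax":0,"ay":0,"az":-0.38,"grip":1}]' && python3 -c "
from h import *
go([.411,.199,.24],-11.5)"
```

```text
clock: 0.52
position: [0.247, -0.3458, 0.2307]
ee_rot: [-0.001, 0.893, 0.45, 0.0]
contact_force: [0.3, -0.5, 0.6]
width: 0.0852
gripper_force: 0.0
t 0.52 pos [ 0.247  -0.3458  0.2307] yaw -36.5 F [ 0.32 -0.54  0.65] w 0.0852 tilt [ 0.0013 -0.0012 -1.    ]
shares dx dy dz [ 2.142 -0.769 -0.033] az -0.27770023485744527
```

```bash
python3 -m jog '[{"dx":0.77,"dy":-0.27,"dz":0,"ax":0,"ay":0,"az":-0.28,"grip":1},{"dx":0.77,"dy":-0.27,"dz":0,"ax":0,"ay":0,"az":-0.28,"grip":1},{"dx":0.77,"dy":-0.27,"dz":0,"ax":0,"ay":0,"az":-0.28,"grip":1},{"dx":0.77,"dy":-0.27,"dz":0,"ax":0,"ay":0,"az":-0.28,"grip":1},{"dx":0.77,"dy":-0.27,"dz":0,"ax":0,"ay":0,"az":-0.28,"grip":1}]' && python3 -c "
from h import *
go([.411,.199,.24],-11.5)"
```

```text
clock: 0.93
position: [0.3079, -0.1515, 0.2311]
ee_rot: [-0.0, 0.774, 0.633, 0.0]
contact_force: [0.2, 0.2, 0.6]
width: 0.0855
gripper_force: 0.0
t 0.93 pos [ 0.3079 -0.1515  0.2311] yaw -11.5 F [0.23 0.21 0.64] w 0.0855 tilt [ 6.e-04  0.e+00 -1.e+00]
shares dx dy dz [ 1.456  0.125 -0.035] az 6.461430462141808e-05
```

```bash
python3 -m jog '[{"dx":0.82,"dy":0.07,"dz":-0.02,"ax":0,"ay":0,"az":0,"grip":1},{"dx":0.82,"dy":0.07,"dz":-0.02,"ax":0,"ay":0,"az":0,"grip":1},{"dx":0.82,"dy":0.07,"dz":-0.02,"ax":0,"ay":0,"az":0,"grip":1},{"dx":0.82,"dy":0.07,"dz":-0.02,"ax":0,"ay":0,"az":0,"grip":1},{"dx":0.82,"dy":0.07,"dz":-0.02,"ax":0,"ay":0,"az":0,"grip":1}]' >/dev/null && python3 -m jog '[{"dx":0.64,"dy":0.055,"dz":0,"ax":0,"ay":0,"az":0,"grip":1},{"dx":0.64,"dy":0.055,"dz":0,"ax":0,"ay":0,"az":0,"grip":1},{"dx":0.64,"dy":0.055,"dz":0,"ax":0,"ay":0,"az":0,"grip":1},{"dx":0.64,"dy":0.055,"dz":0,"ax":0,"ay":0,"az":0,"grip":1},{"dx":0.64,"dy":0.055,"dz":0,"ax":0,"ay":0,"az":0,"grip":1}]' && python3 -c "
from h import *
go([.411,.199,.24],-11.5)
d=snap('wrist','w1.png');print(d['mtx'],d['T_tool_cam'])"
```

```text
clock: 1.77
position: [0.4138, 0.2032, 0.2359]
ee_rot: [-0.001, 0.773, 0.634, 0.002]
contact_force: [0.7, -0.1, 0.7]
width: 0.0853
gripper_force: 0.0
t 1.77 pos [0.4138 0.2032 0.2359] yaw -11.3 F [ 0.71 -0.11  0.68] w 0.0853 tilt [ 4.2e-03  4.0e-04 -1.0e+00]
shares dx dy dz [-0.019 -0.008 -0.017] az 0.0025520012362055884
[[309.70691629   0.         319.632943  ]
 [  0.         309.70691629 200.13897171]
 [  0.           0.           1.        ]] [[ 1.26140319e-03 -9.51139377e-01 -3.08759282e-01  8.07273135e-02]
 [ 9.99999059e-01  1.03320087e-03  9.02593041e-04 -1.38798692e-03]
 [-5.39481425e-04 -3.08760130e-01  9.51139785e-01 -1.42731066e-01]
 [ 0.00000000e+00  0.00000000e+00  0.00000000e+00  1.00000000e+00]]
```

View pics/w1.png

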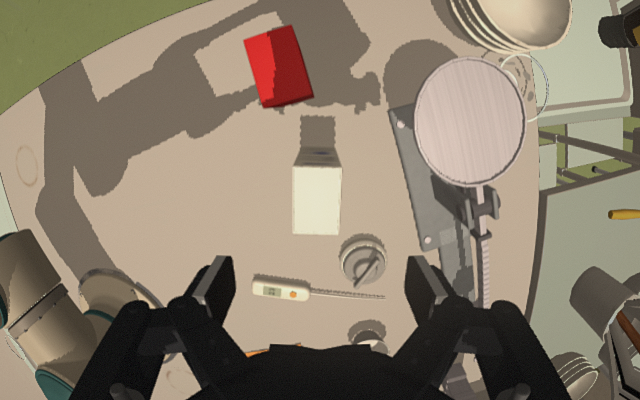

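The wrist picture shows the carton's top face at pixels (293..341, 166..234), square to the fingers, and the pan at (470,121). I work both out as positions.

```bash
cat >> h.py <<'E'
def wray(d,u,v,s):
    f=d['mtx'][0,0];x=u-d['mtx'][0,2];y=v-d['mtx'][1,2];r=np.hypot(x,y);th=r/f
    c=np.array([x/r*np.sin(th),y/r*np.sin(th),np.cos(th)])
    w,a,b,e=s['ee_rot'];R=Ro.from_quat([a,b,e,w]).as_matrix();X=d['T_tool_cam']
    return s['position']+R@X[:3,3], R@X[:3,:3]@c
def wplane(d,u,v,s,z):
    c,w=wray(d,u,v,s);return c+w*(z-c[2])/w[2]
def wproj(d,p,s):
    w,a,b,e=s['ee_rot'];R=Ro.from_quat([a,b,e,w]).as_matrix();X=d['T_tool_cam']
    q=X[:3,:3].T@(R.T@(np.asarray(p)-s['position'])-X[:3,3]);th=np.arctan2(np.hypot(q[0],q[1]),q[2])
    n=q[:2]/np.hypot(q[0],q[1]);return n*th*d['mtx'][0,0]+d['mtx'][:2,2]
E
python3 -c "
from h import *
d=snap('wrist');s=manip.get_state()
P=[wplane(d,u,v,s,.126) for u,v in((293,166),(341,166),(341,234),(293,234))]
print(np.array(P).round(4));c=np.mean(P,0);print('c',c)
print('pan',wplane(d,470,121,s,.126))
go([c[0],c[1],.085],-11.5)"
```

```text
[[0.3944 0.2308 0.126 ]
 [0.4335 0.223  0.126 ]
 [0.4227 0.1622 0.126 ]
 [0.3806 0.1706 0.126 ]]
c [0.40780402 0.19666955 0.126     ]
pan [0.55317968 0.2426774  0.126     ]
t 1.87 pos [0.4118 0.1982 0.2356] yaw -11.4 F [-1.22 -0.41  0.51] w 0.0853 tilt [-0.0014 -0.0015 -1.    ]
shares dx dy dz [-0.008 -0.013  0.602] az 0.0011030965625817796
```

```bash
python3 -m jog '[{"dx":-0.004,"dy":-0.006,"dz":0.6,"ax":0,"ay":0,"az":0,"grip":1},{"dx":-0.004,"dy":-0.006,"dz":0.6,"ax":0,"ay":0,"az":0,"grip":1},{"dx":-0.004,"dy":-0.006,"dz":0.6,"ax":0,"ay":0,"az":0,"grip":1},{"dx":-0.004,"dy":-0.006,"dz":0.6,"ax":0,"ay":0,"az":0,"grip":1},{"dx":-0.004,"dy":-0.006,"dz":0.6,"ax":0,"ay":0,"az":0,"grip":1}]' 25 >/dev/null && python3 -m jog '[{"dx":0,"dy":0,"dz":0,"ax":0,"ay":0,"az":0,"grip":-0.2},{"dx":0,"dy":0,"dz":0,"ax":0,"ay":0,"az":0,"grip":-0.2},{"dx":0,"dy":0,"dz":0,"ax":0,"ay":0,"az":0,"grip":-0.2},{"dx":0,"dy":0,"dz":0,"ax":0,"ay":0,"az":0,"grip":-0.2},{"dx":0,"dy":0,"dz":0,"ax":0,"ay":0,"az":0,"grip":-0.2}]' 25
```

```text
clock: 2.7
position: [0.4117, 0.1969, 0.0883]
ee_rot: [0.001, 0.775, 0.632, 0.002]
contact_force: [-1.2, -0.4, 7.5]
width: 0.042
gripper_force: 25.2
```

```bash
python3 -m jog '[{"dx":0,"dy":0,"dz":-0.7,"ax":0,"ay":0,"az":0,"grip":-0.2},{"dx":0,"dy":0,"dz":-0.7,"ax":0,"ay":0,"az":0,"grip":-0.2},{"dx":0,"dy":0,"dz":-0.7,"ax":0,"ay":0,"az":0,"grip":-0.2},{"dx":0,"dy":0,"dz":-0.7,"ax":0,"ay":0,"az":0,"grip":-0.2},{"dx":0,"dy":0,"dz":-0.7,"ax":0,"ay":0,"az":0,"grip":-0.2}]' && python3 -c "
from h import *
go([.556,.245,.26])"
```

```text
clock: 3.12
position: [0.4141, 0.1977, 0.2692]
ee_rot: [0.003, 0.775, 0.632, 0.007]
contact_force: [1.9, 0.6, -1.0]
width: 0.0417
gripper_force: 29.1
t 3.12 pos [0.4141 0.1977 0.2692] yaw -11.6 F [ 1.92  0.64 -1.03] w 0.0417 tilt [ 0.007   0.0134 -0.9999]
shares dx dy dz [0.299 0.518 0.046] az
```

```bash
python3 -m jog '[{"dx":0.1,"dy":0.17,"dz":0,"ax":0,"ay":0,"az":0,"grip":-0.2},{"dx":0.2,"dy":0.33,"dz":0,"ax":0,"ay":0,"az":0,"grip":-0.2},{"dx":0.26,"dy":0.44,"dz":0,"ax":0,"ay":0,"az":0,"grip":-0.2},{"dx":0.3,"dy":0.52,"dz":0.02,"ax":0,"ay":0,"az":0,"grip":-0.2},{"dx":0.3,"dy":0.52,"dz":0.04,"ax":0,"ay":0,"az":0,"grip":-0.2}]' >/dev/null && python3 -m jog '[{"dx":0,"dy":0,"dz":0,"ax":0,"ay":0,"az":0,"grip":-0.2},{"dx":0,"dy":0,"dz":0,"ax":0,"ay":0,"az":0,"grip":-0.2},{"dx":0,"dy":0,"dz":0,"ax":0,"ay":0,"az":0,"grip":-0.2}]' && python3 -c "
from h import *
S=snap('scene');T=snap('top')
go([.556,.245,.22])
a=cv2.resize(S['img'][130:290,180:380],None,fx=2,fy=3.0,interpolation=3)
b=cv2.resize(T['img'][120:280,180:380],None,fx=2,fy=3.0,interpolation=3)
a=cv2.resize(S['img'][120:280,200:340],None,fx=2.8,fy=2.8,interpolation=3);b=cv2.resize(T['img'][120:280,180:320],None,fx=2.8,fy=2.8,interpolation=3)
cv2.imwrite('pics/p1.png',np.hstack([a,b])[:,:,::-1])"
```

```text
clock: 3.78
position: [0.5516, 0.2437, 0.2513]
ee_rot: [-0.0, 0.775, 0.632, -0.001]
contact_force: [-0.3, 0.1, -2.6]
width: 0.0415
gripper_force: 28.7
t 3.88 pos [0.552  0.2438 0.252 ] yaw -11.6 F [-0.24 -1.02 -1.61] w 0.0415 tilt [ 2.e-04  5.e-04 -1.e+00]
shares dx dy dz [0.008 0.015 0.128] az
```

View pics/p1.png

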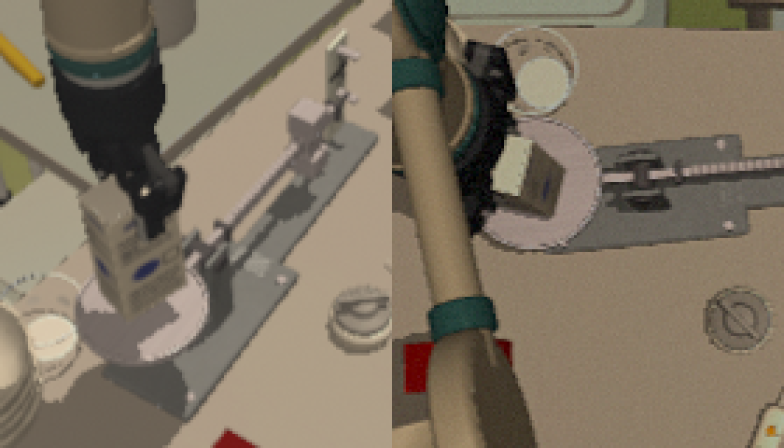

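The carton is upright above the pan and roughly centred, with the poise still at the far end. I lower it gently.

```bash
python3 -m jog '[{"dx":0.008,"dy":0.012,"dz":0.04,"ax":0,"ay":0,"az":0,"grip":-0.2},{"dx":0.008,"dy":0.012,"dz":0.08,"ax":0,"ay":0,"az":0,"grip":-0.2},{"dx":0.008,"dy":0.012,"dz":0.11,"ax":0,"ay":0,"az":0,"grip":-0.2},{"dx":0.008,"dy":0.012,"dz":0.12,"ax":0,"ay":0,"az":0,"grip":-0.2},{"dx":0.008,"dy":0.012,"dz":0.12,"ax":0,"ay":0,"az":0,"grip":-0.2}]'; for i in 1 2; do python3 -m jog '[{"dx":0,"dy":0,"dz":0.006,"ax":0,"ay":0,"az":0,"grip":-0.2},{"dx":0,"dy":0,"dz":0.01,"ax":0,"ay":0,"az":0,"grip":-0.2},{"dx":0,"dy":0,"dz":0.01,"ax":0,"ay":0,"az":0,"grip":-0.2}]' | grep -E "clock|posi|contact"; done
```

```text
clock: 4.3
position: [0.5553, 0.245, 0.2196]
ee_rot: [-0.001, 0.775, 0.632, -0.001]
contact_force: [0.7, 0.6, -2.0]
width: 0.0415
gripper_force: 28.7
clock: 4.55
position: [0.5564, 0.2453, 0.2189]
contact_force: [0.2, 0.1, -3.0]
clock: 4.8
position: [0.5562, 0.2453, 0.2162]
contact_force: [-0.1, -0.6, -2.4]
```

```bash
for i in 1 2; do python3 -m jog '[{"dx":0,"dy":0,"dz":0.005,"ax":0,"ay":0,"az":0,"grip":-0.2},{"dx":0,"dy":0,"dz":0.008,"ax":0,"ay":0,"az":0,"grip":-0.2},{"dx":0,"dy":0,"dz":0.008,"ax":0,"ay":0,"az":0,"grip":-0.2}]' | grep -E "clock|posi|contact"; done
```

```text
clock: 5.05
position: [0.5564, 0.2454, 0.2147]
contact_force: [-0.4, 0.4, 1.4]
clock: 5.3
position: [0.5564, 0.2455, 0.2124]
contact_force: [-0.7, 0.4, 0.8]
```

```bash
python3 -m jog '[{"dx":0,"dy":0,"dz":0,"ax":0,"ay":0,"az":0,"grip":0.3},{"dx":0,"dy":0,"dz":0,"ax":0,"ay":0,"az":0,"grip":0.3},{"dx":0,"dy":0,"dz":0,"ax":0,"ay":0,"az":0,"grip":0.6},{"dx":0,"dy":0,"dz":0,"ax":0,"ay":0,"az":0,"grip":0.6},{"dx":0,"dy":0,"dz":0,"ax":0,"ay":0,"az":0,"grip":0.6}]'; python3 -c "
from h import *
go([.556,.245,.32])"
```

```text
clock: 5.72
position: [0.5563, 0.2453, 0.2122]
ee_rot: [0.0, 0.775, 0.632, -0.0]
contact_force: [0.3, -0.6, 0.8]
width: 0.0679
gripper_force: 0.0
t 5.72 pos [0.5563 0.2453 0.2122] yaw -11.6 F [ 0.29 -0.56  0.83] w 0.0679 tilt [-1.e-04  1.e-04 -1.e+00]
shares dx dy dz [-0.001 -0.001 -0.431] az
```

```bash
python3 -m jog '[{"dx":0,"dy":0,"dz":-0.15,"ax":0,"ay":0,"az":0,"grip":0.6},{"dx":0,"dy":0,"dz":-0.3,"ax":0,"ay":0,"az":0,"grip":0.6},{"dx":0,"dy":0,"dz":-0.45,"ax":0,"ay":0,"az":0,"grip":0.6},{"dx":0,"dy":0,"dz":-0.6,"ax":0,"ay":0,"az":0,"grip":0.6},{"dx":0,"dy":0,"dz":-0.6,"ax":0,"ay":0,"az":0,"grip":0.6}]'; python3 -c "
from h import *
go([.58,-.03,.30],97.4);print(manip.get_state()['qpos'].round(3))
S=snap('scene','s3.png')
"
```

```text
clock: 6.13
position: [0.559, 0.2462, 0.3711]
ee_rot: [0.003, 0.775, 0.632, 0.007]
contact_force: [0.7, 0.4, 1.1]
width: 0.0683
gripper_force: 0.0
t 6.13 pos [0.559  0.2462 0.3711] yaw -11.6 F [0.73 0.38 1.14] w 0.0683 tilt [ 0.0074  0.0138 -0.9999]
shares dx dy dz [-1.067  0.3    0.281] az 0.7890089630654669
[ 0.301  0.283  1.159 -0.     1.684  0.503]
```

```bash
python3 -m jog '[{"dx":-0.77,"dy":0.22,"dz":0,"ax":0,"ay":0,"az":-0.39,"grip":0.6},{"dx":-0.77,"dy":0.22,"dz":0,"ax":0,"ay":0,"az":-0.39,"grip":0.6},{"dx":-0.77,"dy":0.22,"dz":0,"ax":0,"ay":0,"az":-0.39,"grip":0.6},{"dx":-0.77,"dy":0.22,"dz":0,"ax":0,"ay":0,"az":-0.39,"grip":0.6},{"dx":-0.77,"dy":0.22,"dz":0,"ax":0,"ay":0,"az":-0.39,"grip":0.6}]' >/dev/null;python3 -m jog '[{"dx":0,"dy":0,"dz":0,"ax":0,"ay":0,"az":-0.39,"grip":0.6},{"dx":0,"dy":0,"dz":0,"ax":0,"ay":0,"az":-0.39,"grip":0.6},{"dx":0,"dy":0,"dz":0,"ax":0,"ay":0,"az":-0.39,"grip":0.6},{"dx":0,"dy":0,"dz":0,"ax":0,"ay":0,"az":-0.39,"grip":0.6},{"dx":0,"dy":0,"dz":0,"ax":0,"ay":0,"az":-0.39,"grip":0.6}]' >/dev/null;python3 -m jog '[{"dx":0,"dy":0,"dz":0,"ax":0,"ay":0,"az":-0.39,"grip":0.6},{"dx":0,"dy":0,"dz":0,"ax":0,"ay":0,"az":-0.39,"grip":0.6},{"dx":0,"dy":0,"dz":0,"ax":0,"ay":0,"az":-0.39,"grip":0.6},{"dx":0,"dy":0,"dz":0,"ax":0,"ay":0,"az":-0.39,"grip":0.6},{"dx":0,"dy":0,"dz":0,"ax":0,"ay":0,"az":-0.39,"grip":0.6}]'; python3 -c "
from h import *
go([.594,-.03,.25],97.4);print(manip.get_state()['qpos'].round(3))
"
```

```text
clock: 7.43
position: [0.5706, 0.0513, 0.3607]
ee_rot: [-0.001, -0.021, 1.0, -0.0]
contact_force: [0.3, -0.4, 1.4]
width: 0.0687
gripper_force: 0.0
t 7.43 pos [0.5706 0.0513 0.3607] yaw 92.4 F [ 0.31 -0.44  1.41] w 0.0687 tilt [ 0.0027  0.     -1.    ]
shares dx dy dz [-0.081 -0.329  0.442] az -0.05569336150524767
[-0.032  0.232  1.253 -0.     1.658 -1.644]
```

```bash
python3 -m jog '[{"dx":-0.08,"dy":-0.33,"dz":0.4,"ax":0,"ay":0,"az":-0.056,"grip":0.3},{"dx":-0.08,"dy":-0.33,"dz":0.4,"ax":0,"ay":0,"az":-0.056,"grip":0.3},{"dx":-0.08,"dy":-0.33,"dz":0.4,"ax":0,"ay":0,"az":-0.056,"grip":0.3},{"dx":-0.08,"dy":-0.33,"dz":0.4,"ax":0,"ay":0,"az":-0.056,"grip":0.3},{"dx":-0.08,"dy":-0.33,"dz":0.4,"ax":0,"ay":0,"az":-0.056,"grip":0.3}]';python3 -m jog '[{"dx":0,"dy":0,"dz":0,"ax":0,"ay":0,"az":0,"grip":0.3},{"dx":0,"dy":0,"dz":0,"ax":0,"ay":0,"az":0,"grip":0.3}]' >/dev/null; python3 -c "
from h import *
import pickle
go([.594,-.03,.25],97.4);s=manip.get_state();d=snap('wrist','w2.png');pickle.dump((s,d),open('w2.pkl','wb'))
cv2.imwrite('pics/w2c.png',cv2.resize(d['img'][60:360,120:520],None,fx=2,fy=2,interpolation=3)[:,:,::-1])
"
```

```text
clock: 7.85
position: [0.5922, -0.0316, 0.258]
ee_rot: [-0.004, -0.06, 0.998, 0.001]
contact_force: [-0.2, -0.1, -0.2]
width: 0.0553
gripper_force: 0.0
t 8.02 pos [ 0.5946 -0.0296  0.2636] yaw 97.1 F [-0.    0.19  0.19] w 0.0559 tilt [-2.1e-03  1.0e-04 -1.0e+00]
shares dx dy dz [ 0.003 -0.001  0.054] az -0.003073532626998106
```

View pics/w2c.png

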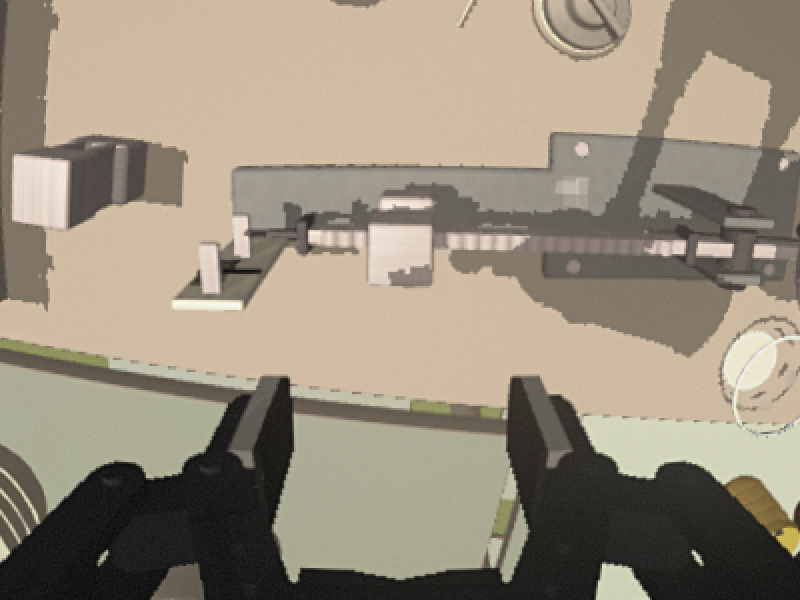

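The block's roof is at full-picture pixel (320,187), the stop block at (271,179), and the pointer hangs low by the gate at about (258,177). The clear notches leave room for a finger on both sides of the poise.

```bash
python3 -c "
from h import *
import pickle
s,d=pickle.load(open('w2.pkl','rb'))
f=lambda u,v:(120+u/2,60+v/2)
for z in(.126,.133): print('roof',z,np.array([wplane(d,*f(u,v),s,z) for u,v in((370,222),(432,222),(432,285),(370,285))]).round(4).tolist(), wplane(d,*f(401,254),s,z))
u=np.array([-.128,.992,0]);F=np.array([.5695,.1572,0])
pm=F-.272*u
for z in(.087,.105,.123,.136,.074): print(z,(wproj(d,pm+[0,0,z],s)-[120,60])*2)
print('fulc',(wproj(d,F+[0,0,.116],s)-[120,60])*2, 'stop',(wproj(d,F-.238*u+[0,0,.105-.014+.011],s)-[120,60])*2)
"
```

```text
roof 0.126 [[0.5792, -0.0432, 0.126], [0.5756, -0.0147, 0.126], [0.6061, -0.0104, 0.126], [0.6098, -0.0398, 0.126]] [ 0.59272239 -0.02702595  0.126     ]
roof 0.133 [[0.5776, -0.0431, 0.133], [0.5741, -0.0153, 0.133], [0.6038, -0.0111, 0.133], [0.6074, -0.0397, 0.133]] [ 0.59077065 -0.02729346  0.133     ]
0.087 [241.48008199 236.49080748]
0.105 [233.10750437 245.05392301]
0.123 [223.84700664 254.58451837]
0.136 [216.52928814 262.16027398]
0.074 [247.04113928 230.83107011]
fulc [743.30229891 251.81897059] stop [298.50841639 242.82839678]
```

```bash
python3 -c "
from h import *
go([.591,-.0275,.117],97.4)"
```

```text
t 8.07 pos [ 0.5947 -0.0295  0.264 ] yaw 97.1 F [0.08 0.42 0.82] w 0.0556 tilt [-2.9e-03 -4.0e-04 -1.0e+00]
shares dx dy dz [0.016 0.01  0.588] az -0.0027932401689146976
```

```bash
python3 -m jog '[{"dx":0.016,"dy":0.01,"dz":0.12,"ax":0,"ay":0,"az":-0.003,"grip":0.1},{"dx":0.016,"dy":0.01,"dz":0.24,"ax":0,"ay":0,"az":-0.003,"grip":0.1},{"dx":0.016,"dy":0.01,"dz":0.36,"ax":0,"ay":0,"az":-0.003,"grip":0.1},{"dx":0.016,"dy":0.01,"dz":0.42,"ax":0,"ay":0,"az":-0.003,"grip":0.1},{"dx":0.016,"dy":0.01,"dz":0.42,"ax":0,"ay":0,"az":-0.003,"grip":0.1}]';python3 -m jog '[{"dx":0,"dy":0,"dz":0,"ax":0,"ay":0,"az":0,"grip":0.1},{"dx":0,"dy":0,"dz":0,"ax":0,"ay":0,"az":0,"grip":0.1},{"dx":0,"dy":0,"dz":0,"ax":0,"ay":0,"az":0,"grip":0.1}]' >/dev/null; python3 -c "
from h import *
import pickle
go([.591,-.0275,.117],97.4);s=manip.get_state();d=snap('wrist','w3.png');pickle.dump((s,d),open('w3.pkl','wb'))
cv2.imwrite('pics/w3c.png',cv2.resize(d['img'][60:360,120:520],None,fx=2,fy=2,interpolation=3)[:,:,::-1])
"
```

```text
clock: 8.48
position: [0.5878, -0.027, 0.155]
ee_rot: [-0.003, -0.065, 0.998, 0.001]
contact_force: [-0.3, 0.4, 1.0]
width: 0.0472
gripper_force: 0.0
t 8.73 pos [ 0.5914 -0.0284  0.1597] yaw 97.4 F [ 0.21 -0.38  0.8 ] w 0.0472 tilt [-0.0045 -0.0014 -1.    ]
shares dx dy dz [0.002 0.004 0.171] az -0.0001432132891614578
```

View pics/w3c.png

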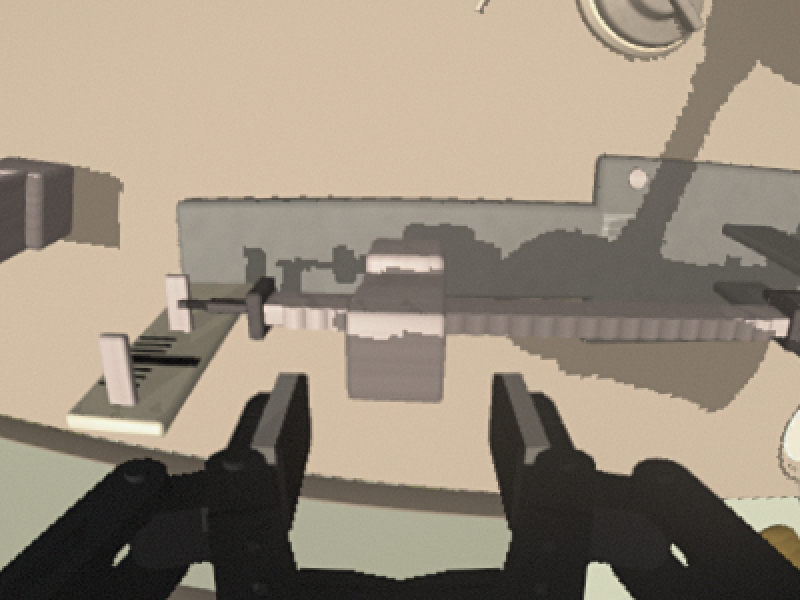

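The block sits centred between the fingers (crop x 347..443, fingers at 305 and 495). The pointer tip is at crop (180,303), well below the black mark at (165,360), and I descend astride the block.

```bash
python3 -m jog '[{"dx":0,"dy":0,"dz":0.05,"ax":0,"ay":0,"az":0,"grip":0.1},{"dx":0,"dy":0,"dz":0.1,"ax":0,"ay":0,"az":0,"grip":0.1},{"dx":0,"dy":0,"dz":0.14,"ax":0,"ay":0,"az":0,"grip":0.1},{"dx":0,"dy":0,"dz":0.17,"ax":0,"ay":0,"az":0,"grip":0.1},{"dx":0,"dy":0,"dz":0.17,"ax":0,"ay":0,"az":0,"grip":0.1}]' >/dev/null;python3 -m jog '[{"dx":0,"dy":0,"dz":0,"ax":0,"ay":0,"az":0,"grip":0.1},{"dx":0,"dy":0,"dz":0,"ax":0,"ay":0,"az":0,"grip":0.1},{"dx":0,"dy":0,"dz":0,"ax":0,"ay":0,"az":0,"grip":0.1}]' >/dev/null; cat > look.py <<'E'
from h import *
import sys,pickle
# pointer: dark pixels around the predicted tip line; scale frame fitted earlier
s=manip.get_state();d=snap('wrist','l%05d.png'%int(s['clock']*100));pickle.dump((s,d),open('last.pkl','wb'))
u=np.array([-.128,.992,0]);F=np.array([.5695,.1572,0])
print('t',round(s['clock'],2),s['position'].round(4),s['contact_force'].round(1))
p=s['position'];print('finger-TCP distance from fulcrum',round(-float((p-F)@u)*1000,1))
E
python3 look.py; python3 -c "
from h import *
go([.591,-.0275,.117],97.4)"
```

```text
t 9.45 [ 0.5904 -0.0286  0.1155] [ 0.  -0.4 -0.2]
finger-TCP distance from fulcrum 187.0
t 9.5 pos [ 0.5904 -0.0286  0.1155] yaw 97.4 F [-0.87 -0.76  0.84] w 0.047 tilt [-1.4e-03 -5.0e-04 -1.0e+00]
shares dx dy dz [-0.003  0.004 -0.006] az -0.0004945763128800548
```

```bash
cat >> look.py <<'E'
# image resampled on the vertical beam plane: columns d=240..280 mm, rows z=140..70 mm
ds=np.arange(240,281,1.);zs=np.arange(140,69,-.5)
uv=np.array([[wproj(d,F-u*x/1000+[0,0,z/1000],s) for x in ds] for z in zs],np.float32)
g=cv2.remap(cv2.cvtColor(d['img'],cv2.COLOR_RGB2GRAY),uv[...,0],uv[...,1],cv2.INTER_LINEAR)
thr=int(sys.argv[1]) if len(sys.argv)>1 else 70
for i in range(4,41,3):
    k=np.where(g[:,i]<thr)[0]
    runs=np.split(k,np.where(np.diff(k)>1)[0]+1) if len(k) else []
    print(ds[i],[(float(zs[r[0]]),float(zs[r[-1]])) for r in runs], 'min',g[:,i].min())
E
python3 look.py
```

```text
t 9.5 [ 0.5904 -0.0286  0.1155] [-0.9 -0.8  0.8]
finger-TCP distance from fulcrum 187.0
244.0 [(75.5, 69.5)] min 47
247.0 [(83.0, 79.0), (74.5, 71.0)] min 50
250.0 [(129.5, 124.0), (83.0, 78.5)] min 10
253.0 [(129.5, 124.0), (83.0, 77.5)] min 13
256.0 [(129.5, 123.5), (83.0, 78.0)] min 11
259.0 [(129.5, 123.5), (88.5, 88.0), (82.0, 77.5)] min 13
262.0 [(129.5, 124.0), (115.0, 115.0), (110.0, 110.0), (86.5, 79.5)] min 10
265.0 [(139.5, 138.0), (134.0, 133.0), (129.5, 123.5), (120.5, 119.0), (115.0, 113.5), (110.5, 108.5), (87.0, 79.5)] min 8
268.0 [(139.0, 138.0), (134.0, 133.0), (129.5, 123.5), (120.5, 119.0), (115.0, 114.0), (110.0, 109.0), (85.5, 79.0)] min 10
271.0 [(134.0, 132.5), (129.0, 123.5), (120.5, 119.0), (115.5, 114.0), (110.0, 108.5), (81.5, 79.5)] min 11
274.0 [(129.0, 123.5), (120.5, 118.5), (115.5, 113.5), (110.0, 108.5)] min 7
277.0 [(125.5, 124.0)] min 34
280.0 [] min 78
```

```bash
sed -i 's/^u=.*/u=np.array([-.119,.993,0]);F=np.array([.5687,.1571,0])/' look.py; cat >> look.py <<'E'
for x in (268,271,274,277,280):
    i=min(int(x-240),40);k=np.where(g[:,i]>185)[0];runs=np.split(k,np.where(np.diff(k)>1)[0]+1) if len(k) else []
    print('bright',x,[(float(zs[r[0]]),float(zs[r[-1]])) for r in runs])
E
python3 look.py
```

```text
t 9.55 [ 0.5903 -0.0286  0.1154] [0.5 0.2 0.1]
finger-TCP distance from fulcrum 186.9
244.0 [(89.5, 87.5), (82.0, 69.5)] min 44
247.0 [(134.0, 129.0), (89.5, 85.0)] min 7
250.0 [(134.5, 129.0), (89.5, 84.5)] min 10
253.0 [(134.0, 129.0), (89.5, 84.5)] min 10
256.0 [(134.5, 129.0), (89.0, 84.0)] min 7
259.0 [(139.0, 139.0), (134.0, 129.0), (115.5, 115.5), (93.5, 86.5)] min 13
262.0 [(139.0, 137.5), (134.5, 128.5), (126.0, 124.5), (120.5, 119.5), (116.0, 114.5), (93.0, 86.0)] min 14
265.0 [(139.0, 137.5), (134.0, 128.5), (126.0, 124.0), (121.0, 119.0), (115.5, 114.5), (92.0, 85.5)] min 14
268.0 [(138.5, 137.5), (134.0, 128.5), (126.0, 124.0), (120.5, 119.0), (115.5, 114.0), (88.0, 86.0)] min 13
271.0 [(134.0, 128.5), (125.5, 124.0), (120.5, 119.0), (116.0, 114.0)] min 6
274.0 [(130.0, 129.5)] min 59
277.0 [] min 79
280.0 [] min 95
bright 268 [(99.0, 94.0), (84.5, 83.5)]
bright 271 [(140.0, 139.0), (93.0, 89.0), (84.5, 77.0)]
bright 274 [(140.0, 135.0), (126.5, 126.5), (125.5, 110.0), (108.5, 108.5), (107.5, 107.0), (102.0, 99.5), (98.5, 98.0), (95.5, 91.0), (90.0, 70.5)]
bright 277 [(140.0, 130.5), (124.5, 69.5)]
bright 280 [(140.0, 128.5), (123.0, 69.5)]
```

```bash
for i in 1 2 3 4; do python3 -m jog '[{"dx":0,"dy":0.006,"dz":0,"ax":0,"ay":0,"az":0,"grip":0.1},{"dx":0,"dy":0.012,"dz":0,"ax":0,"ay":0,"az":0,"grip":0.1},{"dx":0,"dy":0.018,"dz":0,"ax":0,"ay":0,"az":0,"grip":0.1},{"dx":0,"dy":0.024,"dz":0,"ax":0,"ay":0,"az":0,"grip":0.1},{"dx":0,"dy":0.03,"dz":0,"ax":0,"ay":0,"az":0,"grip":0.1}]' | grep -E "posi|contact"; done; python3 look.py | head -9
```

```text
position: [0.5888, -0.0209, 0.1148]
contact_force: [-0.1, 0.4, 0.3]
position: [0.5879, -0.0134, 0.1148]
contact_force: [-0.2, -1.2, 0.8]
position: [0.5867, -0.0057, 0.1146]
contact_force: [0.5, -1.2, -0.1]
position: [0.5856, 0.002, 0.1145]
contact_force: [-0.5, -0.6, 0.7]
t 11.27 [0.5856 0.002  0.1145] [-0.5 -0.6  0.7]
finger-TCP distance from fulcrum 156.0
244.0 [(134.0, 128.5), (84.0, 69.5)] min 13
247.0 [(134.0, 128.5), (90.5, 88.0), (83.5, 69.5)] min 11
250.0 [(134.0, 128.5), (90.5, 86.0)] min 10
253.0 [(134.0, 128.5), (90.0, 85.5)] min 11
256.0 [(138.5, 137.5), (134.0, 128.5), (125.5, 124.0), (120.5, 119.0), (115.5, 114.5), (90.0, 85.5)] min 14
259.0 [(138.5, 137.5), (134.0, 128.5), (125.5, 124.0), (120.5, 119.0), (115.5, 114.0), (94.0, 86.5)] min 15
262.0 [(138.5, 137.5), (134.0, 128.5), (125.0, 124.0), (120.5, 119.5), (115.5, 114.5), (93.5, 86.5)] min 13
```

```bash
for i in 1 2 3 4; do python3 -m jog '[{"dx":0,"dy":0.006,"dz":0,"ax":0,"ay":0,"az":0,"grip":0.1},{"dx":0,"dy":0.012,"dz":0,"ax":0,"ay":0,"az":0,"grip":0.1},{"dx":0,"dy":0.018,"dz":0,"ax":0,"ay":0,"az":0,"grip":0.1},{"dx":0,"dy":0.024,"dz":0,"ax":0,"ay":0,"az":0,"grip":0.1},{"dx":0,"dy":0.03,"dz":0,"ax":0,"ay":0,"az":0,"grip":0.1}]' | grep -E "contact"; python3 look.py | sed -n '1,2p;5,6p';done
```

```text
contact_force: [0.2, -0.8, -0.6]
t 11.73 [0.5849 0.0093 0.1147] [ 0.2 -0.8 -0.6]
finger-TCP distance from fulcrum 148.6
250.0 [(134.0, 128.5), (90.5, 86.0)] min 13
253.0 [(138.5, 137.5), (134.0, 128.5), (125.5, 124.5), (120.5, 119.5), (115.5, 114.5), (90.5, 86.0)] min 11
contact_force: [0.3, 0.7, -0.0]
t 12.2 [0.584  0.0167 0.1148] [ 0.3  0.7 -0. ]
finger-TCP distance from fulcrum 141.2
250.0 [(134.0, 129.0), (90.5, 86.0)] min 12
253.0 [(138.5, 137.5), (134.0, 128.5), (125.5, 124.5), (120.5, 119.0), (115.5, 114.0), (90.0, 86.0)] min 11
contact_force: [-0.9, -0.3, 0.4]
t 12.67 [0.5831 0.024  0.1148] [-0.9 -0.3  0.4]
finger-TCP distance from fulcrum 133.9
250.0 [(138.5, 138.0), (134.0, 128.5), (125.5, 125.0), (90.5, 86.5), (82.5, 79.5), (78.0, 78.0), (76.5, 76.5)] min 12
253.0 [(138.5, 137.5), (134.0, 128.5), (125.5, 124.5), (120.5, 119.0), (115.5, 114.0), (90.5, 86.0)] min 11
contact_force: [-0.3, -0.5, 0.4]
t 13.13 [0.5821 0.0314 0.1148] [-0.3 -0.5  0.4]
finger-TCP distance from fulcrum 126.4
250.0 [(138.5, 137.0), (134.0, 128.5), (125.5, 124.0), (120.5, 119.0), (115.5, 114.0), (93.0, 90.0), (86.0, 70.5), (69.5, 69.5)] min 11
253.0 [(139.0, 137.5), (134.0, 128.5), (125.5, 124.0), (120.5, 119.0), (115.0, 114.0), (92.5, 88.5)] min 11
```

```bash
python3 -m jog '[{"dx":0,"dy":0.006,"dz":-0.006,"ax":0,"ay":0,"az":0,"grip":0.1},{"dx":0,"dy":0.012,"dz":-0.01,"ax":0,"ay":0,"az":0,"grip":0.1},{"dx":0,"dy":0.018,"dz":-0.014,"ax":0,"ay":0,"az":0,"grip":0.1},{"dx":0,"dy":0.024,"dz":-0.014,"ax":0,"ay":0,"az":0,"grip":0.1},{"dx":0,"dy":0.03,"dz":-0.014,"ax":0,"ay":0,"az":0,"grip":0.1}]' | grep -E "contact"; python3 look.py | sed -n '1,2p;5,6p';for i in 1 ; do python3 -m jog '[{"dx":0,"dy":0.006,"dz":0,"ax":0,"ay":0,"az":0,"grip":0.1},{"dx":0,"dy":0.012,"dz":0,"ax":0,"ay":0,"az":0,"grip":0.1},{"dx":0,"dy":0.018,"dz":0,"ax":0,"ay":0,"az":0,"grip":0.1},{"dx":0,"dy":0.024,"dz":0,"ax":0,"ay":0,"az":0,"grip":0.1},{"dx":0,"dy":0.03,"dz":0,"ax":0,"ay":0,"az":0,"grip":0.1}]' | grep -E "contact"; python3 look.py | sed -n '1,2p;5,6p';done
```

```text
contact_force: [-0.4, -0.2, -0.4]
t 13.6 [0.5814 0.0386 0.1185] [-0.4 -0.2 -0.4]
finger-TCP distance from fulcrum 119.2
250.0 [(139.5, 138.0), (134.5, 129.0), (126.0, 125.0), (121.0, 120.0), (116.5, 114.5), (98.5, 97.0), (92.0, 71.5)] min 14
253.0 [(139.0, 138.0), (134.5, 129.0), (126.0, 125.0), (121.0, 120.0), (116.0, 115.0), (99.0, 94.0)] min 13
contact_force: [-0.1, -0.7, 0.0]
t 14.07 [0.5803 0.046  0.1183] [-0.1 -0.7  0. ]
finger-TCP distance from fulcrum 111.7
250.0 [(139.5, 138.0), (134.5, 129.5), (126.0, 125.0), (121.0, 120.0), (116.0, 115.0), (103.0, 102.0), (96.5, 75.5)] min 15
253.0 [(139.0, 138.0), (134.5, 129.0), (126.0, 124.5), (121.0, 120.0), (116.5, 115.0), (103.0, 99.5), (95.0, 93.5)] min 12
```

```bash
for i in 1 2 3; do python3 -m jog '[{"dx":0,"dy":-0.004,"dz":0,"ax":0,"ay":0,"az":0,"grip":0.1},{"dx":0,"dy":-0.006,"dz":0,"ax":0,"ay":0,"az":0,"grip":0.1},{"dx":0,"dy":-0.008,"dz":0,"ax":0,"ay":0,"az":0,"grip":0.1},{"dx":0,"dy":-0.008,"dz":0,"ax":0,"ay":0,"az":0,"grip":0.1},{"dx":0,"dy":-0.008,"dz":0,"ax":0,"ay":0,"az":0,"grip":0.1}]' >/dev/null; done; python3 look.py 90 |head -13; python3 -c "
import cv2
from glob import glob
f=sorted(glob('pics/l*.png'))[-1];print(f);i=cv2.imread(f)
cv2.imwrite('pics/v9.png',cv2.resize(i[130:330,0:400],None,fx=2,fy=2,interpolation=3))"
```

```text
t 15.37 [0.581  0.0399 0.1183] [-0.8  0.5 -0.6]
finger-TCP distance from fulcrum 117.8
244.0 [(134.5, 129.0), (110.0, 87.0)] min 9
247.0 [(139.5, 138.5), (135.0, 128.5), (126.0, 125.5), (121.5, 120.5), (106.5, 84.0)] min 13
250.0 [(139.5, 137.5), (135.0, 129.0), (126.5, 124.0), (121.0, 119.0), (112.5, 108.5), (106.5, 83.5)] min 12
253.0 [(139.5, 137.5), (135.0, 128.5), (126.5, 124.5), (121.5, 118.5), (112.5, 107.0), (96.5, 94.5)] min 11
256.0 [(139.5, 137.5), (135.0, 129.0), (126.5, 124.5), (121.5, 119.5), (113.0, 106.0), (92.0, 91.0)] min 10
259.0 [(139.5, 137.5), (134.5, 128.5), (126.5, 124.0), (121.5, 119.5), (113.0, 106.5), (89.0, 87.5)] min 8
262.0 [(134.0, 129.5), (116.0, 115.0), (112.5, 110.0), (85.0, 84.5)] min 34
265.0 [(140.0, 140.0), (115.5, 109.5), (81.5, 80.5)] min 45
268.0 [(139.0, 137.5), (115.0, 109.5), (78.0, 77.0)] min 43
271.0 [(136.5, 135.0), (74.0, 73.5)] min 73
274.0 [(134.0, 132.5), (70.5, 70.0)] min 76
pics/l01536.png
```

View pics/v9.png

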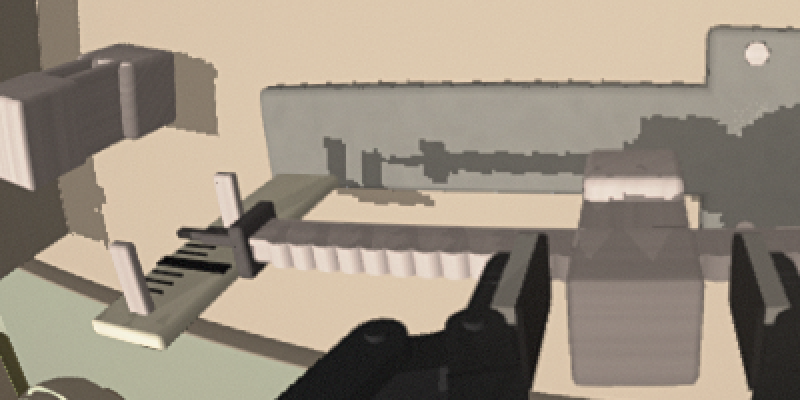

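The picture shows the pointer line at about (200,233), just above the level I want, with the poise between the fingers in its notch. It is roughly 5 mm high by measurement, so I ease the poise back one notch with the other finger.

```bash
for i in 1 2; do python3 -m jog '[{"dx":0,"dy":-0.006,"dz":0,"ax":0,"ay":0,"az":0,"grip":0.1},{"dx":0,"dy":-0.012,"dz":0,"ax":0,"ay":0,"az":0,"grip":0.1},{"dx":0,"dy":-0.018,"dz":0,"ax":0,"ay":0,"az":0,"grip":0.1},{"dx":0,"dy":-0.024,"dz":0,"ax":0,"ay":0,"az":0,"grip":0.1},{"dx":0,"dy":-0.03,"dz":0,"ax":0,"ay":0,"az":0,"grip":0.1}]' | grep -E "contact"; done;  python3 -m jog '[{"dx":0,"dy":-0.005,"dz":0,"ax":0,"ay":0,"az":0,"grip":0.1},{"dx":0,"dy":-0.009,"dz":0,"ax":0,"ay":0,"az":0,"grip":0.1},{"dx":0,"dy":-0.009,"dz":0,"ax":0,"ay":0,"az":0,"grip":0.1}]'|grep contact; python3 look.py | sed -n '1,2p;6,8p';  for i in 1 2; do python3 -m jog '[{"dx":0,"dy":0.005,"dz":0,"ax":0,"ay":0,"az":0,"grip":0.1},{"dx":0,"dy":0.01,"dz":0,"ax":0,"ay":0,"az":0,"grip":0.1},{"dx":0,"dy":0.015,"dz":0,"ax":0,"ay":0,"az":0,"grip":0.1},{"dx":0,"dy":0.015,"dz":0,"ax":0,"ay":0,"az":0,"grip":0.1},{"dx":0,"dy":0.015,"dz":0,"ax":0,"ay":0,"az":0,"grip":0.1}]' >/dev/null; done; python3 -m jog '[{"dx":0,"dy":0,"dz":0,"ax":0,"ay":0,"az":0,"grip":0.1},{"dx":0,"dy":0,"dz":0,"ax":0,"ay":0,"az":0,"grip":0.1},{"dx":0,"dy":0,"dz":0,"ax":0,"ay":0,"az":0,"grip":0.1},{"dx":0,"dy":0,"dz":0,"ax":0,"ay":0,"az":0,"grip":0.1},{"dx":0,"dy":0,"dz":0,"ax":0,"ay":0,"az":0,"grip":0.1}]' >/dev/null; python3 look.py | sed -n '1,9p'
```

```text
contact_force: [0.5, -0.0, 0.6]
contact_force: [-0.3, 1.0, 0.3]
contact_force: [0.1, 1.0, 0.1]
t 16.5 [0.5832 0.0227 0.1182] [0.1 1.  0.1]
finger-TCP distance from fulcrum 135.1
253.0 [(139.5, 138.0), (134.5, 129.0), (126.0, 124.5), (121.0, 120.0), (116.0, 114.5), (107.0, 103.5)] min 9
256.0 [(139.5, 138.0), (134.5, 129.0), (125.5, 125.0), (121.0, 119.5), (116.0, 115.0), (107.5, 103.5)] min 9
259.0 [(139.0, 138.0), (134.5, 129.5), (126.0, 124.5), (121.0, 120.0), (116.5, 114.5), (107.5, 103.5)] min 9
t 17.8 [0.5822 0.0303 0.1183] [ 0.  -0.3  0.9]
finger-TCP distance from fulcrum 127.6
244.0 [(134.5, 129.0), (104.5, 83.0)] min 12
247.0 [(134.5, 129.0), (101.5, 80.5)] min 12
250.0 [(139.0, 138.0), (134.5, 129.0), (126.0, 125.0), (121.0, 120.0), (116.0, 115.5), (108.0, 105.0), (101.5, 80.5)] min 12
253.0 [(139.5, 138.0), (134.5, 129.5), (126.0, 124.5), (121.0, 120.0), (115.5, 115.0), (108.0, 104.5)] min 14
256.0 [(139.5, 138.0), (134.5, 129.0), (126.0, 125.0), (121.5, 120.0), (116.0, 115.0), (108.5, 104.5)] min 14
259.0 [(139.5, 138.0), (134.5, 129.5), (126.0, 124.5), (121.0, 120.0), (116.5, 114.5), (108.5, 103.5)] min 11
262.0 [(138.5, 138.5), (134.5, 129.5), (115.0, 115.0), (112.0, 111.5), (107.5, 106.5)] min 6
```

```bash
for i in 1 2; do python3 -m jog '[{"dx":0,"dy":-0.006,"dz":0,"ax":0,"ay":0,"az":0,"grip":0.1},{"dx":0,"dy":-0.012,"dz":0,"ax":0,"ay":0,"az":0,"grip":0.1},{"dx":0,"dy":-0.018,"dz":0,"ax":0,"ay":0,"az":0,"grip":0.1},{"dx":0,"dy":-0.024,"dz":0,"ax":0,"ay":0,"az":0,"grip":0.1},{"dx":0,"dy":-0.03,"dz":0,"ax":0,"ay":0,"az":0,"grip":0.1}]' | grep -E "contact"; done;  python3 -m jog '[{"dx":0,"dy":-0.002,"dz":0,"ax":0,"ay":0,"az":0,"grip":0.1},{"dx":0,"dy":-0.002,"dz":0,"ax":0,"ay":0,"az":0,"grip":0.1},{"dx":0,"dy":-0.002,"dz":0,"ax":0,"ay":0,"az":0,"grip":0.1}]'|grep contact; python3 look.py | sed -n '1,2p;6,8p';  for i in 1 2; do python3 -m jog '[{"dx":0,"dy":0.005,"dz":0,"ax":0,"ay":0,"az":0,"grip":0.1},{"dx":0,"dy":0.01,"dz":0,"ax":0,"ay":0,"az":0,"grip":0.1},{"dx":0,"dy":0.015,"dz":0,"ax":0,"ay":0,"az":0,"grip":0.1},{"dx":0,"dy":0.015,"dz":0,"ax":0,"ay":0,"az":0,"grip":0.1},{"dx":0,"dy":0.015,"dz":0,"ax":0,"ay":0,"az":0,"grip":0.1}]' >/dev/null; done; python3 -m jog '[{"dx":0,"dy":0,"dz":0,"ax":0,"ay":0,"az":0,"grip":0.1},{"dx":0,"dy":0,"dz":0,"ax":0,"ay":0,"az":0,"grip":0.1},{"dx":0,"dy":0,"dz":0,"ax":0,"ay":0,"az":0,"grip":0.1},{"dx":0,"dy":0,"dz":0,"ax":0,"ay":0,"az":0,"grip":0.1},{"dx":0,"dy":0,"dz":0,"ax":0,"ay":0,"az":0,"grip":0.1}]' >/dev/null; python3 look.py | sed -n '1,9p'
```

```text
contact_force: [0.1, 0.2, -0.2]
contact_force: [-0.1, 1.9, 0.1]
contact_force: [-0.3, 1.9, -0.3]
t 18.93 [0.5842 0.0149 0.1183] [-0.3  1.9 -0.3]
finger-TCP distance from fulcrum 143.0
253.0 [(139.5, 138.0), (134.5, 129.0), (126.0, 124.5), (121.0, 120.0), (116.0, 114.5), (103.0, 98.0)] min 10
256.0 [(139.5, 138.0), (134.5, 129.0), (125.5, 125.0), (121.0, 119.5), (116.0, 114.5), (103.0, 99.5)] min 8
259.0 [(139.0, 138.0), (134.5, 129.0), (126.0, 124.5), (121.0, 120.0), (116.0, 114.5), (103.0, 100.5)] min 9
t 20.23 [0.5833 0.0223 0.1183] [-0.3 -0.1  0.2]
finger-TCP distance from fulcrum 135.6
244.0 [(134.5, 129.0), (101.0, 79.5)] min 11
247.0 [(134.5, 129.5), (99.0, 78.0)] min 15
250.0 [(139.0, 139.0), (134.5, 129.0), (105.5, 101.5), (97.5, 93.0), (89.0, 87.5), (85.0, 79.0)] min 10
253.0 [(139.5, 138.0), (135.0, 129.5), (126.0, 124.5), (121.0, 120.0), (116.0, 115.0), (105.5, 101.5)] min 13
256.0 [(139.5, 138.0), (134.5, 129.0), (126.0, 125.0), (121.5, 120.0), (116.0, 115.0), (105.5, 101.5)] min 9
259.0 [(139.0, 138.0), (134.5, 129.5), (126.0, 125.0), (121.0, 120.0), (116.5, 114.5), (105.5, 102.5)] min 10
262.0 [(139.5, 138.0), (134.5, 129.0), (126.0, 124.5), (121.5, 120.0), (116.5, 115.0), (109.5, 108.0), (105.0, 103.5)] min 12
```

```bash
python3 -m jog '[{"dx":0,"dy":0,"dz":-0.08,"ax":0,"ay":0,"az":0,"grip":0.1},{"dx":0,"dy":0,"dz":-0.2,"ax":0,"ay":0,"az":0,"grip":0.1},{"dx":0,"dy":0,"dz":-0.35,"ax":0,"ay":0,"az":0,"grip":0.1},{"dx":0,"dy":0,"dz":-0.5,"ax":0,"ay":0,"az":0,"grip":0.1},{"dx":0,"dy":0,"dz":-0.5,"ax":0,"ay":0,"az":0,"grip":0.1}]' >/dev/null; python3 -m jog '[{"dx":0.1,"dy":-0.12,"dz":0,"ax":0,"ay":-0.08,"az":0,"grip":1},{"dx":0.2,"dy":-0.25,"dz":0,"ax":0,"ay":-0.16,"az":0,"grip":1},{"dx":0.3,"dy":-0.37,"dz":0,"ax":0,"ay":-0.24,"az":0,"grip":1},{"dx":0.4,"dy":-0.49,"dz":0,"ax":0,"ay":-0.32,"az":0,"grip":1},{"dx":0.4,"dy":-0.49,"dz":0,"ax":0,"ay":-0.4,"az":0,"grip":1}]'; python3 -c "
from h import *
go([.505,-.115,.14]);s=manip.get_state();d=snap('wrist')
u=np.array([-.119,.993,0]);F=np.array([.5687,.1571,0])
print(wproj(d,F-.272*u+[0,0,.105],s))"
```

```text
clock: 21.12
position: [0.5005, -0.1096, 0.2434]
ee_rot: [0.268, -0.063, 0.961, 0.019]
contact_force: [0.7, -0.2, -0.1]
width: 0.0857
gripper_force: 0.0
t 21.12 pos [ 0.5005 -0.1096  0.2434] yaw 97.6 F [ 0.67 -0.2  -0.08] w 0.0857 tilt [-0.5168  0.0033 -0.8561]
shares dx dy dz [ 0.201 -0.025  0.362] az 
[301.39854769 192.48529457]
```

```bash
python3 -m jog '[{"dx":0.1,"dy":-0.02,"dz":0.14,"ax":0,"ay":0,"az":0,"grip":1},{"dx":0.2,"dy":-0.02,"dz":0.28,"ax":0,"ay":0,"az":0,"grip":1},{"dx":0.2,"dy":-0.02,"dz":0.36,"ax":0,"ay":-0.06,"az":0,"grip":1},{"dx":0.2,"dy":-0.02,"dz":0.36,"ax":0,"ay":-0.1,"az":0,"grip":1},{"dx":0.2,"dy":-0.02,"dz":0.36,"ax":0,"ay":-0.1,"az":0,"grip":1}]' >/dev/null; python3 -m jog '[{"dx":0,"dy":0,"dz":0,"ax":0,"ay":0,"az":0,"grip":1},{"dx":0,"dy":0,"dz":0,"ax":0,"ay":0,"az":0,"grip":1},{"dx":0,"dy":0,"dz":0,"ax":0,"ay":0,"az":0,"grip":1},{"dx":0,"dy":0,"dz":0,"ax":0,"ay":0,"az":0,"grip":1},{"dx":0,"dy":0,"dz":0,"ax":0,"ay":0,"az":0,"grip":1}]' |grep posi; python3 look.py 80; python3 -c "
from h import *
import pickle
s,d=pickle.load(open('last.pkl','rb'));u=np.array([-.119,.993,0]);F=np.array([.5687,.1571,0]);m=F-.272*u+[0,0,.105]
p=wproj(d,m,s);print(p);c,_=wray(d,*p,s);print('slope',(c[2]-.105)/np.hypot(*(c-m)[:2]),c)
x,y=p.astype(int);cv2.imwrite('pics/v10.png',cv2.resize(d['img'][max(y-60,0):y+60,max(x-80,0):x+80],None,fx=5,fy=5,interpolation=3)[:,:,::-1])"
```

```text
position: [0.5245, -0.0785, 0.18]
t 22.0 [ 0.5245 -0.0785  0.18  ] [-1.3  0.1 -0.2]
finger-TCP distance from fulcrum 228.7
244.0 [(106.5, 103.0)] min 71
247.0 [(106.5, 103.5)] min 70
250.0 [(106.5, 103.5)] min 70
253.0 [(106.5, 103.5)] min 70
256.0 [(106.5, 102.5)] min 68
259.0 [(117.5, 113.0), (106.0, 105.0)] min 38
262.0 [(118.0, 113.0), (108.0, 105.0)] min 37
265.0 [(117.5, 113.0), (107.5, 104.5)] min 37
268.0 [(117.5, 113.0), (107.5, 104.5)] min 35
271.0 [(117.5, 113.0), (108.0, 108.0)] min 34
274.0 [(128.5, 128.5), (117.5, 113.0), (108.0, 108.0), (103.0, 102.5), (97.0, 96.5)] min 34
277.0 [(128.5, 128.5), (117.5, 113.5), (108.0, 108.0), (103.0, 102.5), (96.5, 96.5)] min 33
280.0 [(128.5, 128.5), (123.0, 123.0), (118.0, 113.5), (108.0, 108.0), (103.0, 102.5), (97.0, 96.5)] min 32
bright 268 []
bright 271 [(140.0, 139.5), (89.0, 78.0)]
bright 274 [(140.0, 134.5), (89.0, 70.5)]
bright 277 [(140.0, 134.5), (85.0, 71.0)]
bright 280 [(138.0, 135.0), (77.5, 70.5)]
[270.60576844 216.14088749]
slope 0.6392076770113342 [ 0.37629554 -0.0890027   0.24949252]
```

View pics/v10.png

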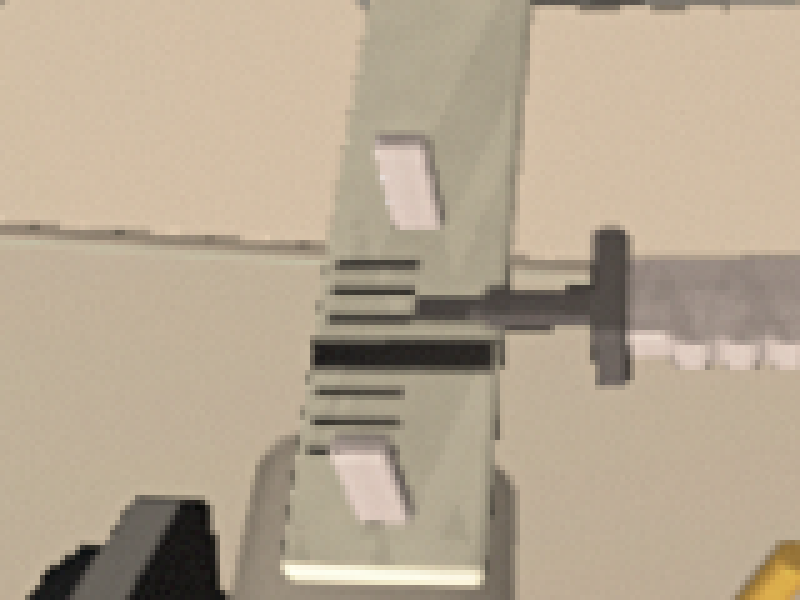

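The picture is inverted, with the plate's top edge at the bottom. The pointer is at (450,307) and the mark at (403,354), but the camera looks down, so parallax shifts the mark. I take a lower, nearly level reading, by numbers only.

```bash
python3 -c "
from h import *
go([.49,-.118,.105]);s=manip.get_state();print(s['qpos'].round(2))
w,x,y,z=s['ee_rot'];R=Ro.from_quat([x,y,z,w]).as_matrix();print(R.round(3))"
```

```text
t 22.05 pos [ 0.5244 -0.0784  0.1799] yaw 95.1 F [ 0.58 -0.09  0.21] w 0.0857 tilt [-0.5846 -0.0127 -0.8112]
shares dx dy dz [ 0.299 -0.142  0.156] az 
[-0.51  0.01  2.17  0.69  0.52 -2.7 ]
[[-0.807 -0.089  0.583]
 [-0.079  0.996  0.042]
 [-0.585 -0.013 -0.811]]
```

```bash
python3 -m jog '[{"dx":0.06,"dy":-0.01,"dz":0.03,"ax":0.03,"ay":0,"az":0.04,"grip":1},{"dx":0.12,"dy":-0.02,"dz":0.07,"ax":0.06,"ay":0,"az":0.08,"grip":1},{"dx":0.18,"dy":-0.03,"dz":0.1,"ax":0.09,"ay":0,"az":0.12,"grip":1},{"dx":0.25,"dy":-0.03,"dz":0.14,"ax":0.117,"ay":0,"az":0.162,"grip":1},{"dx":0.25,"dy":-0.03,"dz":0.14,"ax":0.117,"ay":0,"az":0.162,"grip":1}]' >/dev/null; python3 -m jog '[{"dx":0,"dy":0,"dz":0,"ax":0,"ay":0,"az":0,"grip":1},{"dx":0,"dy":0,"dz":0,"ax":0,"ay":0,"az":0,"grip":1},{"dx":0,"dy":0,"dz":0,"ax":0,"ay":0,"az":0,"grip":1},{"dx":0,"dy":0,"dz":0,"ax":0,"ay":0,"az":0,"grip":1}]' |grep posi; python3 look.py 80;  python3 -c "
from h import *
import pickle
s,d=pickle.load(open('last.pkl','rb'));u=np.array([-.119,.993,0]);F=np.array([.5687,.1571,0]);m=F-.272*u+[0,0,.105]
p=wproj(d,m,s);c,_=wray(d,*p,s);n=np.array([.993,.119,0]);print(p,'cam',c,'H,L',(c[2]-.105)*1000,(m-c)@n*1000)
go([.494,-.089,.115]);print(manip.get_state()['qpos'].round(2))"
```

```text
position: [0.4963, -0.0899, 0.1164]
t 22.8 [ 0.4963 -0.0899  0.1164] [1.2 0.5 0.7]
finger-TCP distance from fulcrum 236.6
244.0 [(107.5, 103.5)] min 68
247.0 [(107.5, 103.0)] min 67
250.0 [(107.0, 102.5)] min 59
253.0 [(107.5, 103.0)] min 65
256.0 [(113.0, 110.0), (107.5, 103.0)] min 35
259.0 [(113.0, 108.5), (106.0, 105.0)] min 36
262.0 [(113.0, 104.5)] min 36
265.0 [(113.0, 104.5)] min 38
268.0 [(113.0, 104.0)] min 37
271.0 [(129.5, 129.0), (123.5, 123.5), (113.0, 108.0), (103.0, 103.0), (97.5, 97.5), (92.0, 91.5)] min 37
274.0 [(129.5, 129.0), (123.5, 123.5), (118.0, 118.0), (113.0, 108.0), (91.5, 91.5)] min 35
277.0 [(129.5, 129.0), (118.0, 118.0), (112.5, 108.0), (91.5, 91.5)] min 36
280.0 [(129.0, 129.0), (113.0, 108.0), (103.0, 103.0), (97.5, 97.5), (92.0, 91.5)] min 36
bright 268 [(83.5, 81.0)]
bright 271 [(140.0, 139.0), (83.5, 77.0)]
bright 274 [(140.0, 136.5), (82.5, 73.5)]
bright 277 [(139.5, 136.5), (79.0, 73.5)]
bright 280 [(138.0, 136.5), (75.5, 73.0)]
[318.66303953 300.26490306] cam [ 0.35099293 -0.05425665  0.18490761] H,L 79.90761134880104 241.33456515403174
t 22.85 pos [ 0.496  -0.0897  0.1162] yaw 77.1 F [ 0.04 -0.34 -0.02] w 0.0856 tilt [-0.5898 -0.0126 -0.8075]
shares dx dy dz [ 0.01   0.001 -0.001] az 
[-0.37  0.07  2.34  0.65  0.13 -2.35]
```

```bash
python3 -c "
from h import *
T=snap('top','end.png');I=T['img'].astype(int)
for n,uv in dict(timer=(303,233),cup=(361,239),carton=proj(T,[.557,.245,.25])).items(): print(n,I[int(uv[1]),int(uv[0])])
s=manip.get_state();print(s['clock'],s['contact_force'].round(1))
print(manip.sign_off())"
```

```text
timer [129 117 100]
cup [30 22 25]
carton [171 166 137]
22.9 [-1.  -0.1 -1. ]
the job is handed in; nothing more can be done
None
```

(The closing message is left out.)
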